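# Polishing pass: roll a bamboo tube under a hand float and stop it on the line

## Robot

A 6-joint arm with a two-finger parallel gripper is mounted at the origin on the work surface. World frame = base frame: x ahead of the robot, y to its left, z up, the work surface at z = 0. Lengths are in m, angles in degrees, forces in N, time in s.
With the tool pointing down it reaches from about 0.25 to 0.775 m from the base axis. Payload 4 kg.
Tool frame: the origin (TCP) lies between the finger pads; the fingertips stand 14 mm ahead of it and the grasp point (between the pads) lies 5 mm behind it; z points along the fingers, y is the line along which they close (so a half turn about z gives the same grasp; the last joint's range is limited). The gripper opens to 85 mm and grips with 20 to 120 N. Pads are 22 mm wide; open, the fingers measure 114 mm over their backs; the gripper's body (76 mm by 85 mm) begins 54 mm behind the grasp point. The pads swing forward as they close: fully open they stand 13 mm farther back than shut.
Start: joints at [-80.85, 4.996, 78.535, -0, 96.463, -5.907], TCP at [0.143, -0.531, 0.245] pointing down, gripper open.
Joint ranges: [-177.83, 177.83], [-43.37, 116.18], [15.69, 146.23], [-61.86, 241.86], [9.47, 152.12], [-147.06, 147.06]. Speed limits (degrees/s): [159.86, 159.86, 180, 180, 180, 180].

## Interface

Orientations are given as a 3x3 rotation matrix whose columns are the frame's x, y, z axes.
In Python, from rig import r gives the robot as it stands.
- The arm moves only by the tool move_arm, never from a script. Its argument "deltas" is a list of rows, each a list of 3 entries, a list of its own where there are three numbers: the opening, from -1 (shut) to 1 (fully open), then the shift along the tool's x, y, z each as a share of 0.25 m, from -1 to 1, then the turn, a rotation vector about the tool's x, y, z each as a share of 0.1 rad, from -1 to 1. In form: [[grip, [tx, ty, tz], [ax, ay, az]], ...]. A call has 1 to 5 rows; each row shifts and turns the commanded pose from where the row before left it, along the tool's axes as they then stand; what a row does not reach is not made up. A row lasts 1/8 s, in which the tool goes at most 62.5 mm and 10.7 degrees, less where a joint would pass 70% of its speed; a pose out of reach is approached as far as the arm can. A call with a number of a shift or a turn outside -1 to 1 is refused whole. A call with a gripper value outside its range is refused whole. The fingers move at their own pace and stop on an object; "force" is the grip in N (left out, the last holds). Time passes only in rows, so rows that do not move let the fingers close. It gives the time, the measured TCP pose, the force, the opening and the grip force at its end, in the units of the state.
- r.sense(): the state, without advancing time (a new reading comes with each control period).
- r.grab_frame(name): name is "scene" or "top" or "wrist"; returns the picture (384x512x3 uint8, red, green, blue); there is no depth.
- r.calibration(name): a dict with "camera_matrix" (3x3 intrinsics, pixels), "dist_coeffs" ([k1, k2, p1, p2, k3] as OpenCV has them; the pictures are not rectified), "R" (3x3) and "t" (3): a world point X has camera coordinates R X + t. Camera axes: x right, y down, z forward; pixel columns grow to the right and rows downward; lengths in m; the calibration is good to about 2 mm. A picture is of the moment at which its call begins: read the wrist's pose just before it. calibration takes no time and is no camera call; for the wrist camera it gives the pose at the moment of the call.
- r.job_done(): hands the job in; it is judged then, once.
The state is a dict: "time": time; "joint_pos": joint angles; "qd": joint speeds; "joint_torque": joint torques, N m; "position": TCP position; "ee_rot": TCP orientation; "ft_force": force on the tool from outside, world axes, zero at the start; "torque": the same for the moment, N m; "opening": opening from 0.0 (shut) to 1.0 (fully open); "finger_force": force on a finger pad.
Only numpy, scipy, OpenCV 4.12 (cv2) and the standard library are available. Lean on these libraries where they do the work, as an engineer would, in place of code of your own. Each camera call takes 0.05 s, during which the arm holds its last target. There are 200 camera calls.

## Task

Take the wooden hand float from its rest by its handle, bring it down flat on top of the bamboo tube and, pressing steadily with roughly 10 newtons (never more than 20), roll the tube over the felt of the polishing board until it lies on the inlaid line, parallel to it. Never let the tube run free and never touch it with the fingers. Then lift the float away so that the tube stays on the line, lay the float flat on its rest again and let go; leave the wax block on the board's rim and the small tool beside the rest where they are.

Things in the scene. Friction and masses are not known exactly. Their poses are not given: they have to be found in the camera images.
- board_top (a point): Middle of the polishing board's felt, at the level of its flat parts. z is up; rolling goes along its y (+ or -). Felt 140 mm (x) by 300 mm (y), 22 mm over the table. It is crowned by 2 to 3 mm across the middle (|y| below about 32 mm): the tube climbs and descends, so a level path does not keep the pressure. Contact is hard: 1 mm of height makes some 10 N or more.
- board: Fixed wooden base of the polishing board, 200 mm (its x) by 320 mm (its y) by 16 mm. Origin at the centre of its underside, on the table.
- line: Pale inlaid line 3 mm wide and 150 mm long across the felt with a brass tab at each end, on the other side of the crown from the tube, 80 to 120 mm from it. Origin at its middle on the felt surface; the line runs along its x, which is along the board's x.
- tube_center (a point): Bamboo tube 50 mm in diameter and 110 mm long, about 0.2 kg, lying on the felt with its axis across the board. Point at its centre, 25 mm over the felt; x runs along its axis (y and z turn as it rolls). It rolls half as far as the flat sole of the float on it travels. The felt's resistance to rolling keeps it where it is left on the flat parts.
- float_handle (a point): Hand float: flat wooden slab 90 mm (x) by 170 mm (y) by 14 mm, about 0.2 kg, with an upright bar handle on its middle, 70 mm long along x, 26 mm thick along y (grip it across y), 50 mm tall. Point at the handle's centre: 39 mm above the sole (the slab's underside), 25 mm above the slab's top, 25 mm below the handle's top. z is up.
- rest: Fixed cork rest, 120 mm (its x) by 190 mm (its y) by 6 mm, on which the float lies at the start with about the same yaw. Origin at the centre of its underside, on the table.
- wax: Bystander: pale wax block 22 by 36 by 16 mm on the board's rim. Origin at its underside; leave it alone.
- knife: Bystander: small hand tool 150 mm long beside the rest. Origin at its underside; leave it alone.
Things that resemble listed ones, but are neither listed nor needed, are in the scene too. Of the things that look like the rest, take the one that is farthest from the robot's base at the start.

How it is judged:
By the outcome, as a careful person would: the job done as asked, in the order asked, and still so for the second after the job is handed in, with the robot touching nothing.
It also fails if it takes over 72 s, if anything falls off the work surface, if the arm or the gripper's body presses on something with over 40 N, if the wrist force passes 120 N, or if a joint passes its speed limit or range.

## Working session

There is one attempt and no reset: what is moved stays moved. The work goes in short steps, Python scripts to look and compute and a tool call to move; the robot and the scene stay as the last step left them, time stands still between calls to the robot, and variables do not carry over. Pictures are saved under pics/ and viewed, at most 10 in all, crops included, and the job is handed in when it is done.

Besides the shell and the picture viewer there is one more tool, called after ">>>" as name(argument=value, ...) on one line, values as JSON. move_arm: Moves the arm, as the interface text tells. Shift numbers are shares of 0.25 m and turn numbers shares of 0.1 rad, none past 1 either way. Its arguments: {"type":"object","properties":{"deltas":{"type":"array"},"force":{"type":"number"}},"required":["deltas"]}

```bash
mkdir -p pics
python3 - <<'E'
from rig import r
import cv2
s=r.sense();print(s)
for n in("scene","top"):
    f=r.grab_frame(n);cv2.imwrite(f"pics/{n}0.png",cv2.resize(f[:,:,::-1],(768,576)))
    c=r.calibration(n);print(c)
E
```

```text
{'time': 0.0, 'joint_pos': array([-8.08491246e+01,  5.04157111e+00,  7.86239002e+01,  1.75500077e-04,
        9.64640636e+01, -5.90633165e+00]), 'qd': array([ 0.10918912,  0.01350904, -0.00406152,  0.02351173,  0.01297436,
        0.10899957]), 'joint_torque': array([-7.18531937e-04, -3.51867127e+01, -3.13275611e+01, -2.04751927e-04,
        1.06462342e-02, -2.22023777e-05]), 'position': array([ 0.1428112 , -0.53065561,  0.24412309]), 'ee_rot': array([[ 9.65666880e-01,  2.59783275e-01, -3.56542440e-04],
       [ 2.59783413e-01, -9.65664328e-01,  2.23251993e-03],
       [ 2.35671024e-04, -2.24849437e-03, -9.99997444e-01]]), 'ft_force': array([ 1.69353802, -0.40924178, -0.26763353]), 'torque': array([ 0.00294533,  0.03161037, -0.02951189]), 'finger_force': 0.0, 'opening': 0.9962732903378367}
{'camera_matrix': array([[422.95821556,   0.        , 252.50947565],
       [  0.        , 422.95821556, 193.95510525],
       [  0.        ,   0.        ,   1.        ]]), 'dist_coeffs': array([-0.1091127,  0.       ,  0.       ,  0.       ,  0.       ]), 'R': array([[-0.65073296,  0.75930128,  0.00286011],
       [ 0.44312052,  0.38281456, -0.81061533],
       [-0.61659615, -0.52622674, -0.58557203]]), 't': array([ 0.39797431, -0.12128917,  1.08308539])}
{'camera_matrix': array([[455.04101096,   0.        , 252.74945718],
       [  0.        , 455.04101096, 191.1815896 ],
       [  0.        ,   0.        ,   1.        ]]), 'dist_coeffs': array([-0.18396412,  0.        ,  0.        ,  0.        ,  0.        ]), 'R': array([[-0.02057656, -0.9997829 ,  0.0032796 ],
       [-0.99609805,  0.02021892, -0.08590616],
       [ 0.0858212 , -0.00503446, -0.99629784]]), 't': array([-0.10135727,  0.4840336 ,  1.09021238])}
```

View pics/top0.png

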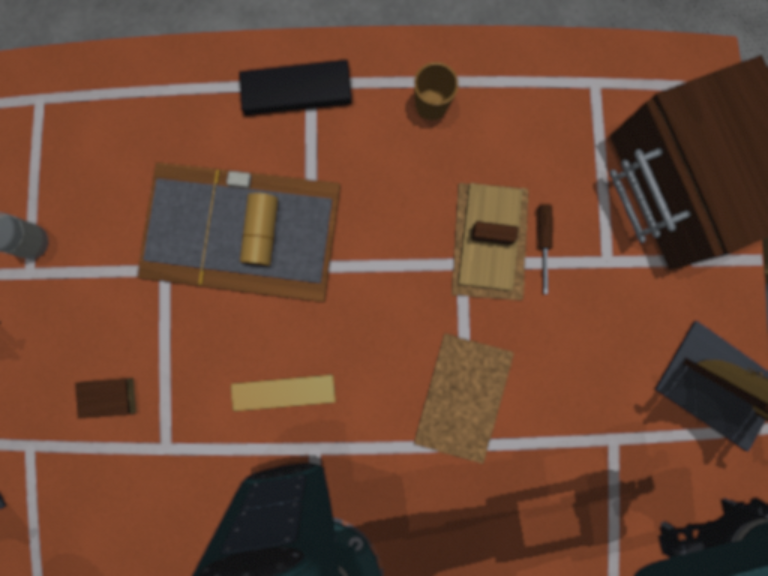

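View pics/scene0.png

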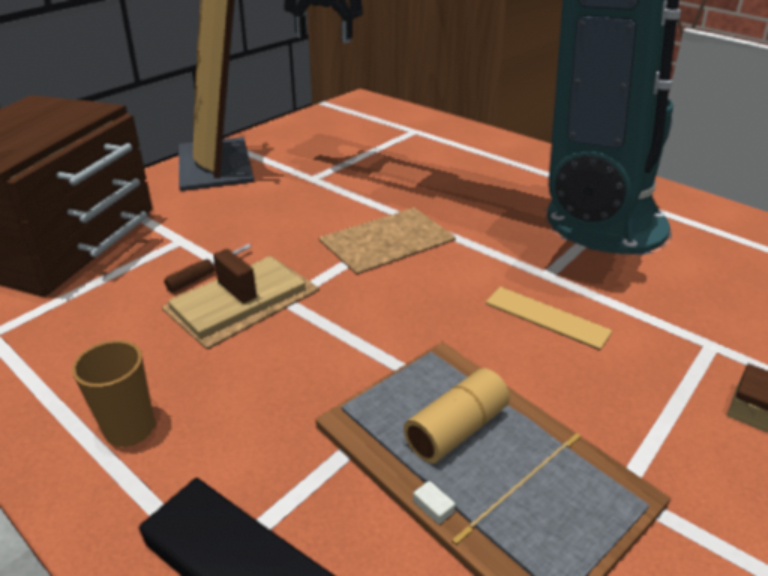

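The top view shows the board at about (238,232) and the tube at (260,229). The line runs (216,170)–(201,284), with the wax at (238,179). There are two cork pads. One is at (490,240), has the float on it and the knife beside it at (545,250), and is the far one, so it is the rest. The other is at (465,398), nearer the base and empty, so it is the look-alike. I'll confirm this in enlarged crops.

```bash
cat > h.py <<'E'
from rig import r
import cv2,numpy as np
def w(n,uv,z,c=None):
    c=c or r.calibration(n)
    p=cv2.undistortPoints(np.array(uv,float).reshape(-1,1,2),c["camera_matrix"],c["dist_coeffs"])[:,0]
    R,t=c["R"],c["t"];o=-R.T@t
    d=np.c_[p,np.ones(len(p))]@R
    return o+d*((z-o[2])/d[:,2])[:,None]
def px(n,X,c=None):
    c=c or r.calibration(n)
    return cv2.projectPoints(np.array(X,float).reshape(-1,1,3),cv2.Rodrigues(c["R"])[0],c["t"],c["camera_matrix"],c["dist_coeffs"])[0][:,0]
def yaw(a,b): 
    d=np.array(b)-a; return np.degrees(np.arctan2(d[1],d[0]))
E
python3 - <<'E'
from h import *
f=cv2.imread("pics/top0.png")
a=cv2.resize(f[150:310,130:350],None,fx=3.6,fy=3.6,interpolation=3)[:290*2]
f2=r.grab_frame("top")[:,:,::-1]
A=cv2.resize(f2[100:210,85:235],(750,550),interpolation=3);cv2.imwrite("pics/cA.png",A)
B=cv2.resize(f2[112:207,292:382],(540,570),interpolation=3);cv2.imwrite("pics/cB.png",B)
E
```

```text
(no output)
```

View pics/cA.png

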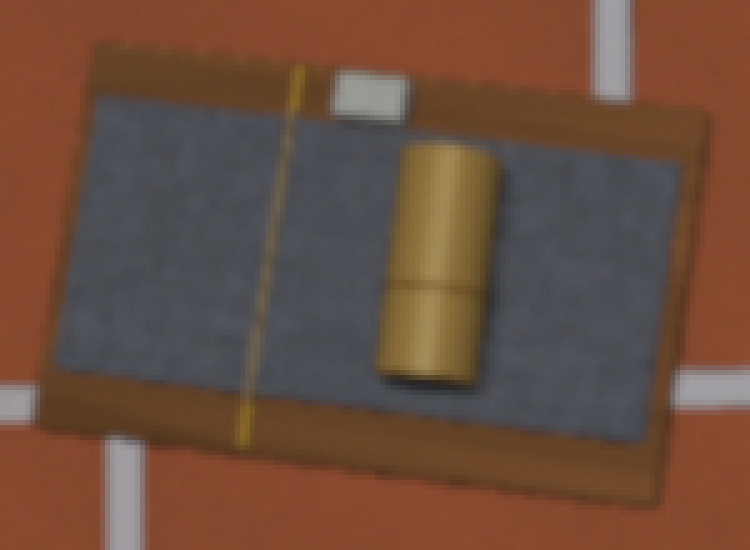

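View pics/cB.png

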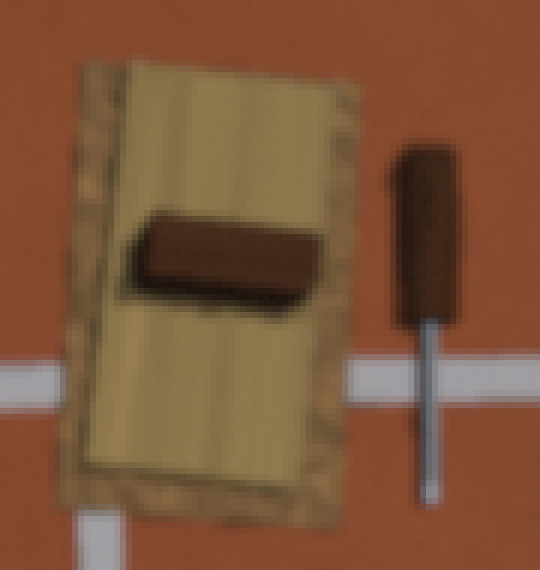

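Crop A shows the felt corners, the line with its tabs at (298,66)–(243,447), the tube, and the wax on the far rim. Crop B shows the float lying on the cork rest with its handle at (235,255), the knife to the right, and a strip of cork all round.

Run:
```python
from h import *
np.set_printoptions(precision=4,suppress=True)
A=lambda P:(np.array(P)+.5)/5-.5+[85,100]
B=lambda P:(np.array(P)+.5)/6-.5+[292,112]
def show(n,Q):
    c=Q.mean(0);L=np.linalg.norm(np.roll(Q,-1,0)-Q,axis=1)
    print(n,c,"sides",L,"yaws",yaw(Q[0],Q[1]),yaw(Q[3],Q[2]),yaw(Q[3],Q[0]),yaw(Q[2],Q[1]))
show("felt",w("top",A([(97,95),(683,160),(640,440),(55,370)]),.022))
show("board",w("top",A([(95,42),(708,112),(657,508),(38,428)]),.016))
l=w("top",A([(298,66),(243,447)]),.022);print("line",l,l.mean(0),yaw(l[1],l[0]),np.linalg.norm(l[0]-l[1]))
show("tube",w("top",A([(402,143),(498,150),(478,385),(378,375)]),.050))
show("slab",w("top",B([(130,62),(330,82),(303,487),(88,467)]),.020))
show("rest",w("top",B([(83,60),(358,85),(338,527),(60,505)]),.006))
show("handle",w("top",B([(155,213),(322,235),(318,278),(147,258)]),.070))
```

```text
felt [0.583  0.1235 0.022 ] sides [0.3014 0.1408 0.2974 0.1416] yaws -98.15071794359501 -97.99764935537426 -7.693849973694837 -9.337418201761572
board [0.5815 0.1222 0.016 ] sides [0.3182 0.1995 0.316  0.1999] yaws -98.45194831564841 -98.38738319585673 -7.382624152926305 -8.01884335549399
line [[0.6853 0.1578 0.022 ]
 [0.4932 0.184  0.022 ]] [0.5892 0.1709 0.022 ] -7.759331360743318 0.19386134658482226
tube [0.5779 0.0808 0.05  ] sides [0.0474 0.115  0.0489 0.1141] yaws -95.86730112793576 -96.96314425242346 -5.740019780271119 -4.980879186729037
slab [ 0.5632 -0.2973  0.02  ] sides [0.0845 0.1705 0.0892 0.1704] yaws -96.37896110765723 -96.4514945999557 -7.877942613798435 -6.312403189563257
rest [ 0.5572 -0.2983  0.006 ] sides [0.1176 0.1879 0.1166 0.1883] yaws -95.86655623783842 -95.70935951113759 -4.836328450216795 -5.137407279241439
handle [ 0.5657 -0.2979  0.07  ] sides [0.0671 0.0174 0.0685 0.0183] yaws -98.34790379932892 -97.5592223052116 -12.116832427730111 -7.854826212442701
```

Run:
```python
from h import *
np.set_printoptions(precision=4,suppress=True)
c=r.calibration("wrist");s=r.sense();o=-c["R"].T@c["t"]
print(c["camera_matrix"][0,0],c["dist_coeffs"],"cam in tool",s["ee_rot"].T@(o-s["position"]),"\n",c["R"]@s["ee_rot"])
```

```text
290.17543180716723 [0.0014 0.     0.     0.     0.    ] cam in tool [ 0.0816  0.0007 -0.1288] 
 [[-0.0002  1.      0.0008]
 [-0.9489  0.0001 -0.3155]
 [-0.3155 -0.0008  0.9489]]
```

>>> move_arm(deltas=[[1, [0.18, -0.05, 0], [0, 0, -0.7]], [1, [0.18, -0.05, 0], [0, 0, -0.7]], [1, [0.18, -0.05, 0], [0, 0, -0.7]], [1, [0.18, -0.05, 0], [0, 0, -0.7]], [1, [0.18, -0.05, 0], [0, 0, -0.7]]])

```text
time: 0.78
position: [0.3254, -0.3849, 0.2448]
ee_rot: [[0.817, 0.577, -0.0], [0.577, -0.817, 0.001], [0.0, -0.001, -1.0]]
ft_force: [0.6, -0.9, -0.6]
opening: 1.002
finger_force: 0.0
```

>>> move_arm(deltas=[[1, [0.2, -0.106, 0], [0, 0, 0]], [1, [0.2, -0.106, 0], [0, 0, 0]], [1, [0.2, -0.106, 0], [0, 0, 0]], [1, [0.2, -0.106, 0], [0, 0, 0]], [1, [0.2, -0.106, 0], [0, 0, 0]]])

```text
time: 1.4
position: [0.4532, -0.1322, 0.2451]
ee_rot: [[0.818, 0.575, 0.0], [0.575, -0.818, -0.0], [-0.0, 0.0, -1.0]]
ft_force: [0.3, -0.3, -0.9]
opening: 1.001
finger_force: 0.0
```

>>> move_arm(deltas=[[1, [0.2, -0.106, 0], [0, 0, 0]], [1, [0.2, -0.106, 0], [0, 0, 0]], [1, [0.2, -0.106, 0], [0, 0, 0]], [1, [0.2, -0.106, 0], [0, 0, 0]], [1, [0.1, -0.05, 0], [0, 0, 0]]])

```text
time: 2.02
position: [0.5691, 0.0952, 0.2444]
ee_rot: [[0.816, 0.578, -0.001], [0.578, -0.816, 0.0], [-0.001, -0.001, -1.0]]
ft_force: [0.3, -1.3, 0.5]
opening: 1.003
finger_force: 0.0
```

>>> move_arm(deltas=[[1, [0, 0, 0], [0, 0, -1]], [1, [0, 0, 0], [0, 0, -1]], [1, [0, 0, 0], [0, 0, 0]]])

```text
time: 2.4
position: [0.5685, 0.0925, 0.2447]
ee_rot: [[0.688, 0.726, -0.001], [0.726, -0.688, -0.0], [-0.001, -0.001, -1.0]]
ft_force: [0.4, 0.6, -0.8]
opening: 0.999
finger_force: 0.0
```

Run:
```python
from h import *
import pickle
c=r.calibration("wrist");f=r.grab_frame("wrist")[:,:,::-1];print(r.sense()["position"])
pickle.dump(c,open("c1.pkl","wb"));cv2.imwrite("pics/w1raw.png",f)
cv2.imwrite("pics/w1.png",cv2.resize(f,(768,576),interpolation=3))
```

```text
[0.56851464 0.09238319 0.24486317]
```

View pics/w1.png

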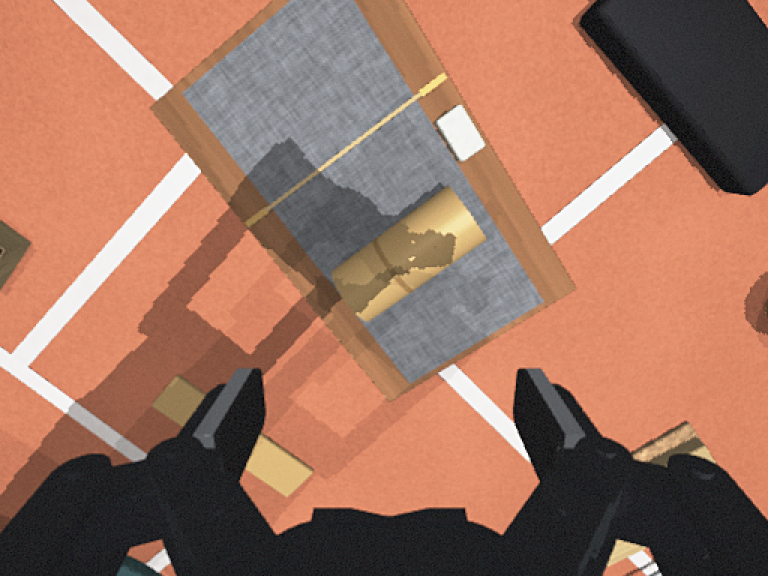

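The wrist view shows the line at (249,222)–(442,80). The tube's silhouette runs (333,273)–(449,187) and (365,320)–(486,238), and the felt corners are at (184,93), (408,384) and (542,305).

```bash
cat >> h.py <<'E'
from scipy.optimize import least_squares
def rays(n,uv,c):
    P=w(n,uv,0,c);o=-c["R"].T@c["t"];d=P-o;return o,d/np.linalg.norm(d,axis=1)[:,None]
def tubefit(n,uv,c,x0,z=.047,y0=.08,yaw0=-6):
    "axis line at x=x0: y, yaw(deg); rays of silhouette points tangent to cylinder"
    o,d=rays(n,uv,c)
    def f(p):
        a=np.radians(p[1]);u=np.array([np.cos(a),np.sin(a),0]);q=np.array([x0,p[0],z])
        m=np.cross(d,u);m/=np.linalg.norm(m,axis=1)[:,None]
        return (np.abs(m@(q-o))-.025)*1000
    s=least_squares(f,[y0,yaw0],x_scale=[.01,1]);return s.x,s.fun
E
python3 - <<'E'
from h import *
import pickle
np.set_printoptions(precision=4,suppress=True)
c=pickle.load(open("c1.pkl","rb"))
k=lambda P:(np.array(P)+.5)/1.5-.5
l=w("wrist",k([(249,222),(442,80)]),.022,c);print("line",l,l.mean(0),yaw(*l))
fc=w("wrist",k([(184,93),(408,384),(542,305)]),.022,c);print("felt",fc,yaw(fc[0],fc[1]),yaw(fc[1],fc[2]),(fc[0]+fc[2])/2)
print(tubefit("wrist",k([(333,273),(449,187),(365,320),(486,238)]),c,.578))
print(w("wrist",k([(349,296),(468,212)]),.047,c))
# top check
A=lambda P:(np.array(P)+.5)/5-.5+[85,100]
print(tubefit("top",A([(402,143),(498,150),(478,385),(378,375)]),r.calibration("top"),.578))
E
```

```text
line [[0.4988 0.1835 0.022 ]
 [0.6819 0.1547 0.022 ]] [0.5903 0.1691 0.022 ] -8.959593238167589
felt [[ 0.5372  0.2798  0.022 ]
 [ 0.4908 -0.0156  0.022 ]
 [ 0.6276 -0.0379  0.022 ]] -98.91822353780285 -9.288330121520788 [0.5824 0.1209 0.022 ]
(array([ 0.0799, -7.0536]), array([-2.355 , -1.4501, -2.4198, -1.5092]))
[[0.5205 0.0874 0.047 ]
 [0.6325 0.0733 0.047 ]]
(array([ 0.0813, -5.3456]), array([-1.689 , -1.6584, -0.9317, -0.9221]))
```

>>> move_arm(deltas=[[1, [-0.143, 0.133, 0], [0, 0, 0]], [1, [-0.143, 0.133, 0], [0, 0, 0]], [1, [-0.143, 0.133, 0], [0, 0, 0]], [1, [-0.143, 0.133, 0], [0, 0, 0]], [1, [-0.143, 0.133, 0], [0, 0, 0]]])

```text
time: 3.08
position: [0.5662, -0.1534, 0.2453]
ee_rot: [[0.689, 0.725, 0.0], [0.725, -0.689, -0.0], [0.0, 0.0, -1.0]]
ft_force: [0.4, 0.5, 1.0]
opening: 0.998
finger_force: 0.0
```

>>> move_arm(deltas=[[1, [-0.143, 0.133, 0], [0, 0, 0]], [1, [-0.143, 0.133, 0], [0, 0, 0]], [1, [-0.143, 0.133, 0], [0, 0, 0]], [1, [0, 0, 0.02], [0, 0, -0.9]], [1, [0, 0, 0.02], [0, 0, -0.9]]])

```text
time: 3.7
position: [0.5648, -0.2994, 0.2348]
ee_rot: [[0.547, 0.837, -0.0], [0.837, -0.547, 0.0], [0.0, -0.001, -1.0]]
ft_force: [0.4, -0.1, -1.0]
opening: 1.0
finger_force: 0.0
```

>>> move_arm(deltas=[[1, [0, 0, 0.02], [0, 0, -0.9]], [1, [0, 0, 0.02], [0, 0, -0.9]], [1, [0, 0, 0.02], [0, 0, -0.9]], [1, [0, 0, 0.02], [0, 0, -0.9]], [1, [0, 0, 0.02], [0, 0, -0.9]]])

```text
time: 4.32
position: [0.565, -0.2983, 0.21]
ee_rot: [[0.127, 0.992, -0.0], [0.992, -0.127, 0.0], [0.0, -0.0, -1.0]]
ft_force: [-0.3, -0.6, 0.2]
opening: 1.0
finger_force: 0.0
```

>>> move_arm(deltas=[[1, [0, 0, 0], [0, 0, 0]], [1, [0, 0, 0], [0, 0, 0]]])

```text
time: 4.58
position: [0.5652, -0.2983, 0.2105]
ee_rot: [[0.13, 0.992, 0.0], [0.992, -0.13, -0.0], [-0.0, 0.0, -1.0]]
ft_force: [0.6, -0.4, 0.1]
opening: 0.998
finger_force: 0.0
```

Run:
```python
from h import *
import pickle
c=r.calibration("wrist");f=r.grab_frame("wrist")[:,:,::-1];print(r.sense()["position"])
pickle.dump(c,open("c2.pkl","wb"))
cv2.imwrite("pics/w2.png",cv2.resize(f,(768,576),interpolation=3))
```

```text
[ 0.56525903 -0.2983308   0.21062149]
```

View pics/w2.png

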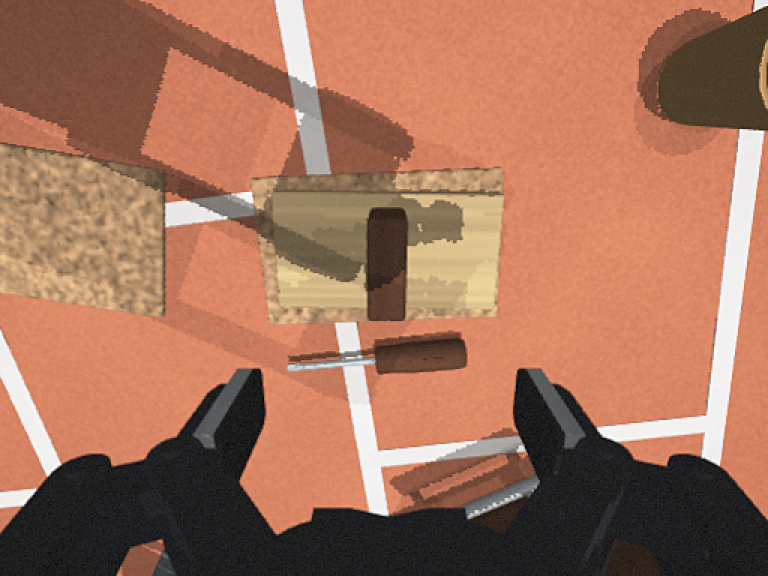

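The wrist view shows the handle top at about (387,270), centred between the fingers (388). Slab corners are at about (272,191), (504,193) and (497,318). The cork's upper corners are (252,177) and (503,168).

Run:
```python
from h import *
import pickle
np.set_printoptions(precision=4,suppress=True)
c=pickle.load(open("c2.pkl","rb"))
k=lambda P:(np.array(P)+.5)/1.5-.5
h=w("wrist",k([(369,219),(406,219),(406,320),(368,320)]),.070,c);print("handle",h,h.mean(0),yaw(h[3],h[0]),yaw(h[2],h[1]))
s=w("wrist",k([(272,191),(504,193),(497,318),(280,312)]),.020,c);print("slab",s,s.mean(0),(s[0]+s[2])/2,yaw(s[0],s[1]))
q=w("wrist",k([(252,177),(503,168),(497,322),(270,324)]),.006,c);print("rest",q,q.mean(0),(q[0]+q[2])/2,yaw(q[0],q[1]),yaw(q[3],q[2]))
f=cv2.imread("pics/w2.png")[160:340,240:520];cv2.imwrite("pics/w2c.png",cv2.resize(f,None,fx=2.8,fy=2.8,interpolation=3))
```

```text
handle [[ 0.558  -0.2626  0.07  ]
 [ 0.5808 -0.2656  0.07  ]
 [ 0.5728 -0.333   0.07  ]
 [ 0.5476 -0.3297  0.07  ]] [ 0.5648 -0.2977  0.07  ] 81.15127916289214 83.25132638899964
slab [[ 0.4882 -0.2417  0.02  ]
 [ 0.654  -0.2649  0.02  ]
 [ 0.6439 -0.362   0.02  ]
 [ 0.4744 -0.3346  0.02  ]] [ 0.5651 -0.3008  0.02  ] [ 0.5661 -0.3019  0.02  ] -7.944897080568355
rest [[ 0.4718 -0.2308  0.006 ]
 [ 0.6576 -0.2486  0.006 ]
 [ 0.6467 -0.3719  0.006 ]
 [ 0.4595 -0.3492  0.006 ]] [ 0.5589 -0.3001  0.006 ] [ 0.5592 -0.3013  0.006 ] -5.465985142789887 -6.911272881627115
```

View pics/w2c.png

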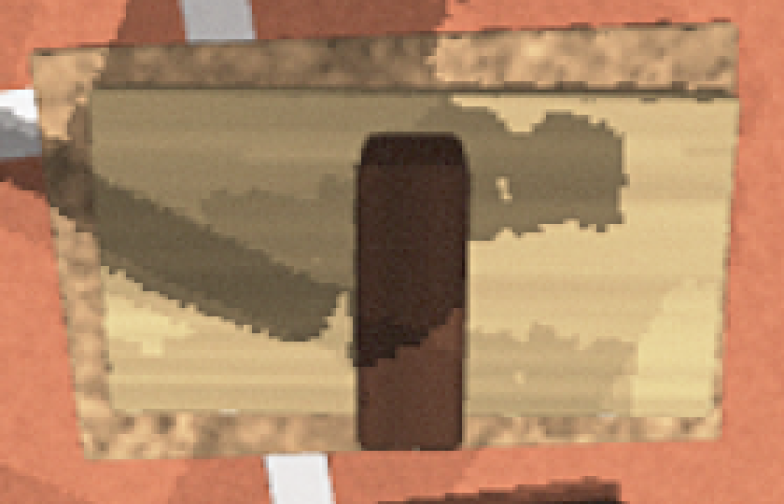

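Handle is at (0.565, -0.298), directly under the tool, and the yaw is aligned. I'll descend and grip.

>>> move_arm(deltas=[[1, [0, 0, 0.17], [0, 0, 0]], [1, [0, 0, 0.17], [0, 0, 0]], [1, [0, 0, 0.17], [0, 0, 0]], [1, [0, 0, 0.1], [0, 0, 0]], [1, [0, 0, 0.07], [0, 0, 0]]])

```text
time: 5.25
position: [0.5648, -0.298, 0.0389]
ee_rot: [[0.128, 0.992, -0.001], [0.992, -0.128, 0.001], [0.001, -0.001, -1.0]]
ft_force: [0.2, -0.3, -0.4]
opening: 0.999
finger_force: 0.0
```

>>> move_arm(deltas=[[1, [0, 0, 0], [0, 0, 0]], [0, [0, 0, 0], [0, 0, 0]], [-0.3, [0, 0, 0], [0, 0, 0]], [-1, [0, 0, 0], [0, 0, 0]], [-1, [0, 0, 0], [0, 0, 0]]], force=100)

```text
time: 5.88
position: [0.5659, -0.2987, 0.0416]
ee_rot: [[0.128, 0.992, 0.002], [0.992, -0.128, -0.002], [-0.001, 0.002, -1.0]]
ft_force: [1.6, -0.1, 3.8]
opening: 0.288
finger_force: 98.7
```

>>> move_arm(deltas=[[-1, [0, 0, 0], [0, 0, 0]], [-1, [0, 0, 0], [0, 0, 0]], [-1, [0, 0, 0], [0, 0, 0]]])

```text
time: 6.25
position: [0.5659, -0.2987, 0.0416]
ee_rot: [[0.128, 0.992, 0.002], [0.992, -0.128, -0.001], [-0.001, 0.002, -1.0]]
ft_force: [1.0, -1.2, 4.4]
opening: 0.296
finger_force: 98.9
```

>>> move_arm(deltas=[[-1, [0, 0, -0.04], [0, 0, 0]], [-1, [0, 0, -0.08], [0, 0, 0]], [-1, [0, 0, -0.12], [0, 0, 0]], [-1, [0, 0, -0.16], [0, 0, 0]], [-1, [0, 0, -0.08], [0, 0, 0]]])

```text
time: 6.88
position: [0.5662, -0.2987, 0.1641]
ee_rot: [[0.128, 0.992, 0.004], [0.992, -0.128, -0.003], [-0.002, 0.005, -1.0]]
ft_force: [0.4, 0.1, -2.4]
opening: 0.293
finger_force: 98.3
```

>>> move_arm(deltas=[[-1, [0.1, -0.012, 0], [0, 0, 0]], [-1, [0.18, -0.021, 0], [0, 0, 0]], [-1, [0.2, -0.024, 0], [0, 0, 0]], [-1, [0.2, -0.024, 0], [0, 0, 0]], [-1, [0.2, -0.024, 0], [0, 0, 0]]])

```text
time: 7.5
position: [0.5657, -0.0736, 0.1583]
ee_rot: [[0.127, 0.992, -0.004], [0.992, -0.127, 0.002], [0.001, -0.004, -1.0]]
ft_force: [0.4, -0.1, -2.1]
opening: 0.291
finger_force: 98.4
```

>>> move_arm(deltas=[[-1, [0.2, -0.024, 0], [0, 0, 0]], [-1, [0.15, -0.018, 0], [0, 0, 0]], [-1, [0.1, -0.012, 0], [0, 0, 0]], [-1, [0, 0, 0], [0, 0, -0.5]], [-1, [0, 0, 0], [0, 0, -0.98]]])

```text
time: 8.12
position: [0.5665, 0.0385, 0.1582]
ee_rot: [[-0.025, 1.0, -0.004], [1.0, 0.025, 0.001], [0.001, -0.004, -1.0]]
ft_force: [-1.0, -0.2, -3.1]
opening: 0.29
finger_force: 98.4
```

>>> move_arm(deltas=[[-1, [0, 0, 0], [0, 0, -0.98]], [-1, [0, 0, 0], [0, 0, -0.98]], [-1, [0, 0, 0], [0, 0, -0.98]], [-1, [0, 0, 0], [0, 0, -0.98]], [-1, [0, 0, 0], [0, 0, -0.98]]])

```text
time: 8.75
position: [0.5665, 0.0379, 0.1582]
ee_rot: [[-0.492, 0.871, -0.004], [0.871, 0.492, 0.001], [0.003, -0.003, -1.0]]
ft_force: [-0.5, 0.2, -3.0]
opening: 0.293
finger_force: 98.4
```

>>> move_arm(deltas=[[-1, [0, 0, 0], [0, 0, -0.98]], [-1, [0, 0, 0], [0, 0, -0.98]], [-1, [0, 0, 0], [0, 0, -0.98]], [-1, [0, 0, 0], [0, 0, -0.98]], [-1, [0, 0, 0], [0, 0, -0.98]]])

```text
time: 9.38
position: [0.5665, 0.0379, 0.1582]
ee_rot: [[-0.844, 0.537, -0.004], [0.537, 0.844, 0.001], [0.004, -0.002, -1.0]]
ft_force: [0.1, 0.3, -2.7]
opening: 0.289
finger_force: 98.4
```

>>> move_arm(deltas=[[-1, [0, 0, 0], [0, 0, -0.98]], [-1, [0, 0, 0], [0, 0, -0.98]], [-1, [0, 0, 0], [0, 0, -0.98]], [-1, [0, 0, 0], [0, 0, -0.98]], [-1, [0, 0, 0], [0, 0, -0.5]]])

```text
time: 10.0
position: [0.5665, 0.0379, 0.1582]
ee_rot: [[-0.992, 0.126, -0.004], [0.126, 0.992, 0.001], [0.004, 0.0, -1.0]]
ft_force: [-0.6, 0.8, -2.1]
opening: 0.294
finger_force: 98.4
```

>>> move_arm(deltas=[[-1, [0, 0, 0], [0, 0, 0]], [-1, [0, 0, 0], [0, 0, 0]]])

```text
time: 10.25
position: [0.5674, 0.0372, 0.1593]
ee_rot: [[-0.992, 0.129, -0.002], [0.129, 0.992, 0.0], [0.002, -0.0, -1.0]]
ft_force: [-0.3, -0.6, -2.7]
opening: 0.291
finger_force: 98.4
```

>>> move_arm(deltas=[[-1, [0, 0, 0.05], [0, 0, 0]], [-1, [0, 0, 0.06], [0, 0, 0]], [-1, [0, 0, 0.05], [0, 0, 0]], [-1, [0, 0, 0.02], [0, 0, 0]], [-1, [0, 0, 0], [0, 0, 0]]])

```text
time: 10.88
position: [0.568, 0.0366, 0.1146]
ee_rot: [[-0.992, 0.129, -0.001], [0.129, 0.992, -0.0], [0.001, -0.0, -1.0]]
ft_force: [0.4, 0.2, -1.3]
opening: 0.29
finger_force: 98.4
```

>>> move_arm(deltas=[[-1, [0, 0, 0.005], [0, 0, 0]], [-1, [0, 0, 0.003], [0, 0, 0]]])

```text
time: 11.12
position: [0.5686, 0.0366, 0.1139]
ee_rot: [[-0.992, 0.128, 0.001], [0.128, 0.992, -0.0], [-0.001, 0.0, -1.0]]
ft_force: [0.5, 0.4, -1.9]
opening: 0.294
finger_force: 98.4
```

>>> move_arm(deltas=[[-1, [0, 0, 0.002], [0, 0, 0]], [-1, [0, 0, 0], [0, 0, 0]]])

```text
time: 11.38
position: [0.5683, 0.0367, 0.113]
ee_rot: [[-0.992, 0.128, 0.0], [0.128, 0.992, -0.0], [-0.0, -0.0, -1.0]]
ft_force: [-0.6, 0.2, -2.2]
opening: 0.291
finger_force: 98.4
```

>>> move_arm(deltas=[[-1, [0, 0, 0.004], [0, 0, 0]], [-1, [0, 0, 0.004], [0, 0, 0]]])

```text
time: 11.62
position: [0.5683, 0.0367, 0.1107]
ee_rot: [[-0.992, 0.128, 0.0], [0.128, 0.992, -0.0], [-0.0, -0.0, -1.0]]
ft_force: [-0.1, -0.0, -1.9]
opening: 0.293
finger_force: 98.4
```

>>> move_arm(deltas=[[-1, [0, 0, 0.003], [0, 0, 0]], [-1, [0, 0, 0], [0, 0, 0]]])

```text
time: 11.88
position: [0.5682, 0.0367, 0.1099]
ee_rot: [[-0.992, 0.128, -0.0], [0.128, 0.992, -0.0], [0.0, -0.0, -1.0]]
ft_force: [-1.1, -0.1, -2.7]
opening: 0.286
finger_force: 98.4
```

>>> move_arm(deltas=[[-1, [0, 0, 0.002], [0, 0, 0]], [-1, [0, 0, 0], [0, 0, 0]]])

```text
time: 12.12
position: [0.5682, 0.0367, 0.1095]
ee_rot: [[-0.992, 0.128, -0.0], [0.128, 0.992, -0.0], [0.0, -0.0, -1.0]]
ft_force: [-0.1, 0.6, -3.0]
opening: 0.294
finger_force: 98.4
```

>>> move_arm(deltas=[[-1, [0, 0, 0.002], [0, 0, 0]], [-1, [0, 0, 0.002], [0, 0, 0]], [-1, [0, 0, 0], [0, 0, 0]]])

```text
time: 12.5
position: [0.5682, 0.0366, 0.1085]
ee_rot: [[-0.992, 0.128, -0.0], [0.128, 0.992, -0.0], [0.0, -0.0, -1.0]]
ft_force: [-0.5, 0.2, -2.8]
opening: 0.295
finger_force: 98.4
```

>>> move_arm(deltas=[[-1, [0, 0, 0.002], [0, 0, 0]], [-1, [0, 0, 0], [0, 0, 0]]])

```text
time: 12.75
position: [0.5682, 0.0367, 0.108]
ee_rot: [[-0.992, 0.128, -0.0], [0.128, 0.992, -0.0], [0.0, -0.0, -1.0]]
ft_force: [0.0, -0.4, -2.5]
opening: 0.291
finger_force: 98.4
```

>>> move_arm(deltas=[[-1, [0, 0, 0.002], [0, 0, 0]], [-1, [0, 0, 0], [0, 0, 0]]])

```text
time: 13.0
position: [0.5683, 0.0367, 0.1076]
ee_rot: [[-0.992, 0.128, 0.0], [0.128, 0.992, -0.0], [-0.0, -0.0, -1.0]]
ft_force: [0.3, 0.7, -2.1]
opening: 0.293
finger_force: 98.5
```

>>> move_arm(deltas=[[-1, [0, 0, 0.002], [0, 0, 0]], [-1, [0, 0, 0], [0, 0, 0]]])

```text
time: 13.25
position: [0.5684, 0.0368, 0.1075]
ee_rot: [[-0.992, 0.128, 0.001], [0.128, 0.992, 0.0], [-0.0, 0.0, -1.0]]
ft_force: [-1.1, 0.1, 0.2]
opening: 0.291
finger_force: 98.8
```

>>> move_arm(deltas=[[-1, [0, 0, 0.002], [0, 0, 0]], [-1, [0, 0, 0], [0, 0, 0]]])

```text
time: 13.5
position: [0.5684, 0.0368, 0.1075]
ee_rot: [[-0.992, 0.128, 0.001], [0.128, 0.992, 0.0], [-0.001, 0.0, -1.0]]
ft_force: [-2.7, 0.2, 4.8]
opening: 0.29
finger_force: 99.2
```

>>> move_arm(deltas=[[-1, [0, 0, 0.001], [0, 0, 0]], [-1, [0, 0, 0], [0, 0, 0]]])

```text
time: 13.75
position: [0.5684, 0.0369, 0.1075]
ee_rot: [[-0.992, 0.128, 0.001], [0.128, 0.992, 0.0], [-0.001, 0.0, -1.0]]
ft_force: [-3.5, -0.2, 5.5]
opening: 0.293
finger_force: 99.4
```

>>> move_arm(deltas=[[-1, [0, 0.01, 0.001], [0, 0, 0.02]], [-1, [0, 0.016, 0], [0, 0, 0.02]]])

```text
time: 14.0
position: [0.5692, 0.0433, 0.1074]
ee_rot: [[-0.991, 0.132, 0.001], [0.132, 0.991, 0.0], [-0.001, 0.0, -1.0]]
ft_force: [-3.8, 0.9, 7.0]
opening: 0.294
finger_force: 99.5
```

>>> move_arm(deltas=[[-1, [0, 0.016, 0], [0, 0, 0.04]], [-1, [0, 0.016, 0], [0, 0, 0.04]]])

```text
time: 14.25
position: [0.5702, 0.0514, 0.1075]
ee_rot: [[-0.99, 0.14, 0.0], [0.14, 0.99, 0.0], [-0.0, 0.0, -1.0]]
ft_force: [-5.0, 0.3, 7.1]
opening: 0.292
finger_force: 99.5
```

>>> move_arm(deltas=[[-1, [0.001, 0.016, 0], [0, 0, 0.04]], [-1, [0.001, 0.012, 0], [0, 0, 0.03]]])

```text
time: 14.5
position: [0.5708, 0.0582, 0.1076]
ee_rot: [[-0.989, 0.147, 0.001], [0.147, 0.989, -0.0], [-0.001, -0.0, -1.0]]
ft_force: [-5.0, -0.3, 7.9]
opening: 0.294
finger_force: 99.5
```

>>> move_arm(deltas=[[-1, [0.002, 0.013, -0.0002], [0, 0, 0.03]], [-1, [0.002, 0.013, -0.0004], [0, 0, 0.03]]])

```text
time: 14.75
position: [0.5715, 0.0646, 0.108]
ee_rot: [[-0.988, 0.153, 0.003], [0.153, 0.988, -0.0], [-0.003, 0.0, -1.0]]
ft_force: [-2.3, -0.6, 6.5]
opening: 0.291
finger_force: 99.5
```

>>> move_arm(deltas=[[-1, [0.001, 0.013, -0.0004], [0, 0, 0.03]], [-1, [0.001, 0.013, -0.0006], [0, 0, 0.03]]])

```text
time: 15.0
position: [0.5722, 0.0711, 0.1082]
ee_rot: [[-0.987, 0.159, 0.003], [0.159, 0.987, -0.0], [-0.003, 0.0, -1.0]]
ft_force: [-2.1, -0.1, 7.9]
opening: 0.298
finger_force: 99.5
```

>>> move_arm(deltas=[[-1, [0.001, 0.013, -0.0008], [0, 0, 0.03]], [-1, [0.001, 0.013, -0.001], [0, 0, 0.03]]])

```text
time: 15.25
position: [0.5729, 0.0776, 0.1086]
ee_rot: [[-0.986, 0.165, 0.004], [0.165, 0.986, -0.001], [-0.004, 0.0, -1.0]]
ft_force: [-1.0, -0.5, 4.9]
opening: 0.292
finger_force: 99.4
```

>>> move_arm(deltas=[[-1, [0, 0.013, -0.0003], [0, 0, 0.03]], [-1, [0, 0.013, -0.0006], [0, 0, 0.03]]])

```text
time: 15.5
position: [0.5737, 0.084, 0.1089]
ee_rot: [[-0.985, 0.171, 0.003], [0.171, 0.985, -0.0], [-0.003, 0.0, -1.0]]
ft_force: [-2.9, -0.6, 6.4]
opening: 0.292
finger_force: 99.5
```

>>> move_arm(deltas=[[-1, [0, 0.013, -0.0006], [0, 0, 0.03]], [-1, [0, 0.013, -0.0008], [0, 0, 0.03]]])

```text
time: 15.75
position: [0.5746, 0.0904, 0.1092]
ee_rot: [[-0.984, 0.177, 0.002], [0.177, 0.984, -0.0], [-0.002, -0.0, -1.0]]
ft_force: [-3.1, -0.6, 6.9]
opening: 0.29
finger_force: 99.6
```

>>> move_arm(deltas=[[-1, [0, 0.013, -0.0007], [0, 0, 0.03]], [-1, [0, 0.013, -0.0007], [0, 0, 0.03]]])

```text
time: 16.0
position: [0.5755, 0.0969, 0.1095]
ee_rot: [[-0.983, 0.182, 0.002], [0.182, 0.983, -0.0], [-0.002, -0.0, -1.0]]
ft_force: [-4.2, -0.5, 6.9]
opening: 0.295
finger_force: 99.6
```

>>> move_arm(deltas=[[-1, [0.001, 0.013, -0.0006], [0, 0, 0.03]], [-1, [0.001, 0.013, -0.0005], [0, 0, 0.03]]])

```text
time: 16.25
position: [0.5764, 0.1033, 0.1098]
ee_rot: [[-0.982, 0.188, 0.002], [0.188, 0.982, -0.0], [-0.002, 0.0, -1.0]]
ft_force: [-2.8, -1.4, 6.8]
opening: 0.291
finger_force: 99.5
```

>>> move_arm(deltas=[[-1, [0, 0.013, -0.0005], [0, 0, 0.03]], [-1, [0, 0.013, -0.0004], [0, 0, 0.02]]])

```text
time: 16.5
position: [0.5774, 0.1099, 0.11]
ee_rot: [[-0.981, 0.193, 0.002], [0.193, 0.981, -0.0], [-0.002, 0.0, -1.0]]
ft_force: [-4.0, -0.2, 7.4]
opening: 0.287
finger_force: 99.6
```

Run:
```python
from h import *
s=r.grab_frame("scene")[:,:,::-1];t=r.grab_frame("top")[:,:,::-1]
cv2.imwrite("pics/s3raw.png",s);cv2.imwrite("pics/t3raw.png",t)
a=cv2.resize(s[190:340,230:430],(800,600),interpolation=3)
print(px("scene",[[.5,.12,.047],[.65,.12,.047]]),px("top",[[.58,.12,.047]]))
b=cv2.resize(t[100:210,85:225],(400,314),interpolation=3)
cv2.imwrite("pics/s3.png",a)
```

```text
[[352.90526137 260.19387993]
 [299.35605325 317.40523523]] [[156.60960825 151.87194176]]
```

View pics/s3.png

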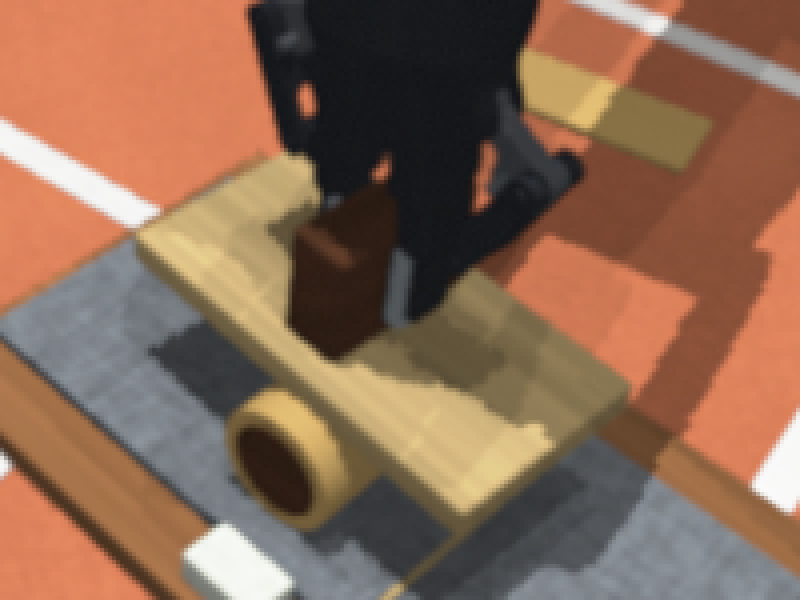

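The scene view shows the float flat on the tube. The tube's far end hole is centred at about (274,470) in the crop, and the inlaid line shows at (392,598)–(458,536).

Run:
```python
from h import *
np.set_printoptions(precision=4,suppress=True)
C=lambda P:(np.array(P)+.5)/4-.5+[230,190]
print("end",w("scene",C([(274,470)]),.0493),"line",w("scene",C([(392,598),(458,536)]),.022))
p=px("scene",[[.590+.07,.170-.07*.15,.022],[.590,.170,.022]]);print((p-[230,190]+.5)*4-.5)
# initial tube end in scene0 (768 scale)
k=lambda P:(np.array(P)+.5)/1.5-.5
print("end0",w("scene",k([(421,441)]),.047), "line0",w("scene",k([(461,540),(575,438)]),.022))
```

```text
end [[0.6378 0.1088 0.0493]] line [[0.6383 0.1633 0.022 ]
 [0.5998 0.1673 0.022 ]]
[[348.789  632.4476]
 [477.928  523.0144]]
end0 [[0.6329 0.0731 0.047 ]] line0 [[0.6844 0.1602 0.022 ]
 [0.5066 0.1836 0.022 ]]
```

>>> move_arm(deltas=[[-1, [0.001, 0.013, -0.0003], [0, 0, 0]], [-1, [0.001, 0.013, -0.0002], [0, 0, 0]]])

```text
time: 16.85
position: [0.5782, 0.1164, 0.11]
ee_rot: [[-0.981, 0.193, 0.002], [0.193, 0.981, -0.0], [-0.002, 0.0, -1.0]]
ft_force: [-4.0, 0.5, 7.7]
opening: 0.29
finger_force: 99.5
```

>>> move_arm(deltas=[[-1, [0.001, 0.013, 0], [0, 0, 0]], [-1, [0.001, 0.013, 0], [0, 0, 0]]])

```text
time: 17.1
position: [0.579, 0.1228, 0.11]
ee_rot: [[-0.981, 0.193, 0.002], [0.193, 0.981, -0.0], [-0.002, 0.0, -1.0]]
ft_force: [-2.5, 0.3, 7.6]
opening: 0.291
finger_force: 99.5
```

>>> move_arm(deltas=[[-1, [0.001, 0.013, 0.0001], [0, 0, 0]], [-1, [0.001, 0.013, 0.0003], [0, 0, 0]]])

```text
time: 17.35
position: [0.5798, 0.1293, 0.11]
ee_rot: [[-0.981, 0.193, 0.002], [0.193, 0.981, -0.0], [-0.002, 0.0, -1.0]]
ft_force: [-2.9, 0.4, 7.6]
opening: 0.295
finger_force: 99.5
```

>>> move_arm(deltas=[[-1, [0.001, 0.013, 0.0004], [0, 0, 0]], [-1, [0.0, 0.013, 0.0005], [0, 0, 0]]])

```text
time: 17.6
position: [0.5807, 0.1359, 0.11]
ee_rot: [[-0.981, 0.193, 0.002], [0.193, 0.981, 0.0], [-0.002, 0.001, -1.0]]
ft_force: [-4.1, 0.8, 8.6]
opening: 0.297
finger_force: 99.6
```

>>> move_arm(deltas=[[-1, [0.001, 0.013, 0.0004], [0, 0, 0]], [-1, [0.0, 0.013, 0.0005], [0, 0, 0]]])

```text
time: 17.85
position: [0.5816, 0.1425, 0.1098]
ee_rot: [[-0.981, 0.193, 0.001], [0.193, 0.981, 0.001], [-0.001, 0.001, -1.0]]
ft_force: [-4.4, 0.3, 8.0]
opening: 0.286
finger_force: 99.6
```

>>> move_arm(deltas=[[-1, [0.001, 0.013, 0.0006], [0, 0, 0]], [-1, [0.001, 0.013, 0.0007], [0, 0, 0]]])

```text
time: 18.1
position: [0.5824, 0.1489, 0.1094]
ee_rot: [[-0.981, 0.193, 0.001], [0.193, 0.981, 0.001], [-0.001, 0.001, -1.0]]
ft_force: [-4.2, 1.3, 7.6]
opening: 0.293
finger_force: 99.6
```

>>> move_arm(deltas=[[-1, [0.001, 0.013, 0.0007], [0, 0, 0]], [-1, [0.001, 0.013, 0.0008], [0, 0, 0]]])

```text
time: 18.35
position: [0.5832, 0.1554, 0.1092]
ee_rot: [[-0.981, 0.193, 0.002], [0.193, 0.981, 0.001], [-0.002, 0.001, -1.0]]
ft_force: [-3.8, 0.5, 7.9]
opening: 0.291
finger_force: 99.7
```

>>> move_arm(deltas=[[-1, [0.001, 0.013, 0.0007], [0, 0, 0]], [-1, [0.001, 0.013, 0.0007], [0, 0, 0]]])

```text
time: 18.6
position: [0.584, 0.1618, 0.1088]
ee_rot: [[-0.981, 0.193, 0.002], [0.193, 0.981, 0.0], [-0.002, 0.001, -1.0]]
ft_force: [-2.5, 1.4, 8.6]
opening: 0.291
finger_force: 99.7
```

>>> move_arm(deltas=[[-1, [0.001, 0.013, 0.0004], [0, 0, 0]], [-1, [0.001, 0.013, 0.0005], [0, 0, 0]]])

```text
time: 18.85
position: [0.5848, 0.1683, 0.1085]
ee_rot: [[-0.981, 0.193, 0.002], [0.193, 0.981, 0.0], [-0.002, 0.001, -1.0]]
ft_force: [-2.6, 1.1, 7.8]
opening: 0.292
finger_force: 99.6
```

Next surface change is about -0.2 mm, then it levels off.

>>> move_arm(deltas=[[-1, [0.001, 0.013, 0.0004], [0, 0, 0]], [-1, [0.001, 0.013, 0.0003], [0, 0, 0]]])

```text
time: 19.1
position: [0.5856, 0.1747, 0.1082]
ee_rot: [[-0.981, 0.194, 0.002], [0.194, 0.981, 0.0], [-0.002, 0.001, -1.0]]
ft_force: [-3.0, 0.8, 6.5]
opening: 0.296
finger_force: 99.5
```

>>> move_arm(deltas=[[-1, [0.001, 0.013, 0.0002], [0, 0, 0]], [-1, [0.001, 0.013, 0.0001], [0, 0, 0]]])

```text
time: 19.35
position: [0.5864, 0.1811, 0.1079]
ee_rot: [[-0.981, 0.194, 0.002], [0.194, 0.981, 0.0], [-0.002, 0.001, -1.0]]
ft_force: [-2.1, 1.0, 7.1]
opening: 0.292
finger_force: 99.4
```

>>> move_arm(deltas=[[-1, [0, 0.013, 0], [0, 0, 0]], [-1, [0.001, 0.013, 0], [0, 0, 0]]])

```text
time: 19.6
position: [0.5871, 0.1875, 0.1076]
ee_rot: [[-0.981, 0.194, 0.001], [0.194, 0.981, -0.0], [-0.001, 0.0, -1.0]]
ft_force: [-2.8, 0.9, 5.9]
opening: 0.289
finger_force: 99.4
```

>>> move_arm(deltas=[[-1, [0, 0.013, 0], [0, 0, 0]], [-1, [0, 0.013, 0], [0, 0, 0]]])

```text
time: 19.85
position: [0.588, 0.1938, 0.1075]
ee_rot: [[-0.981, 0.194, -0.0], [0.194, 0.981, -0.0], [0.0, -0.0, -1.0]]
ft_force: [-5.3, -0.3, 6.8]
opening: 0.295
finger_force: 99.5
```

>>> move_arm(deltas=[[-1, [0, 0.013, 0], [0, 0, 0]], [-1, [0, 0.013, 0], [0, 0, 0]]])

```text
time: 20.1
position: [0.5889, 0.2002, 0.1075]
ee_rot: [[-0.981, 0.194, -0.001], [0.194, 0.981, -0.0], [0.001, -0.001, -1.0]]
ft_force: [-4.0, -0.2, 7.0]
opening: 0.292
finger_force: 99.5
```

>>> move_arm(deltas=[[-1, [0, 0.012, 0], [0, 0, 0]], [-1, [0, 0, 0], [0, 0, 0]]])

```text
time: 20.35
position: [0.5893, 0.2034, 0.1075]
ee_rot: [[-0.981, 0.193, -0.001], [0.193, 0.981, 0.0], [0.001, -0.0, -1.0]]
ft_force: [-5.7, 0.7, 7.5]
opening: 0.291
finger_force: 99.6
```

Run:
```python
from h import *
import pickle
c=r.calibration("wrist");wf=r.grab_frame("wrist")[:,:,::-1];s=r.grab_frame("scene")[:,:,::-1];t=r.grab_frame("top")[:,:,::-1]
pickle.dump(c,open("c3.pkl","wb"))
for n,f in(("w",wf),("s",s),("t",t)):cv2.imwrite(f"pics/{n}4raw.png",f)
pt=[[.64,.158,.022],[.684,.155,.022],[.53,.17,.022],[.50,.1835,.022]]
def crop(f,n,i,sz=(100,75),cc=None):
    p=px(n,[pt[i],pt[i+1]],cc).mean(0).round().astype(int);print(n,i,p)
    u=int(np.clip(p[0]-sz[0]//2,0,512-sz[0]));v=int(np.clip(p[1]-sz[1]//2,0,384-sz[1]));print("origin",u,v,"scale",400/sz[0])
    return cv2.resize(f[v:v+sz[1],u:u+sz[0]],(400,300),interpolation=3)
A=crop(s,"scene",0);B=crop(wf,"wrist",2,(200,150),c);C=crop(t,"top",0);D=crop(t,"top",2)
cv2.imwrite("pics/m4.png",np.vstack([np.hstack([A,B]),np.hstack([C,D])]))
```

```text
scene 0 [314 348]
origin 264 309 scale 4.0
wrist 2 [203 112]
origin 103 37 scale 2.0
top 0 [145 122]
origin 95 85 scale 4.0
top 2 [136 180]
origin 86 143 scale 4.0
```

View pics/m4.png

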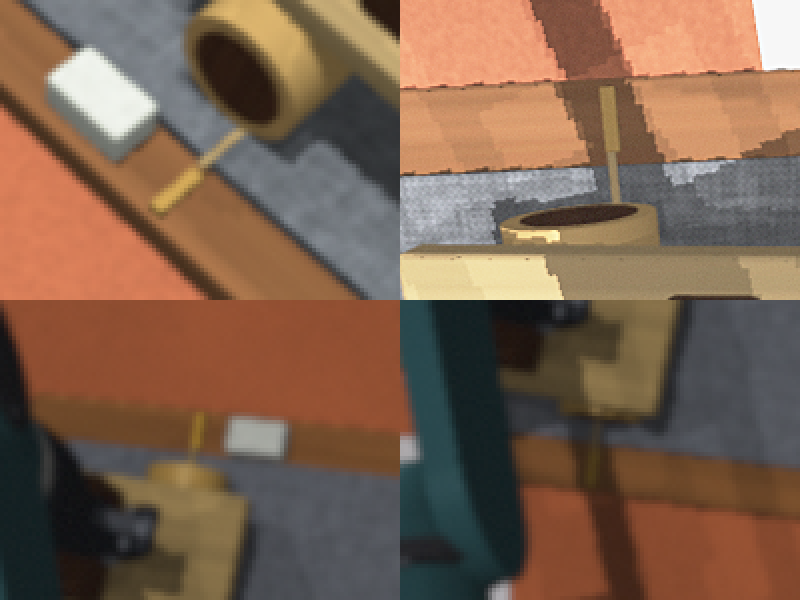

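Tile A (scene) shows the far-end hole centred at about (238,78), with the line and tab at (160,208)–(243,130). Tile B (wrist) shows the near-end hole centred at about (579,217), with the line at (607.5,90)–(614.5,200). Tile C (top) shows the far tube end spanning 148–230 and the tab at 198.

```bash
cat > m.py <<'E'
from h import *
import pickle
np.set_printoptions(precision=4,suppress=True)
def rel(name,e,l):
    a=yaw(*l) if l[1][0]>l[0][0] else yaw(l[1],l[0])
    a=-8.7; n=np.array([np.sin(np.radians(-a)),np.cos(np.radians(a))])
    m=l[:,:2].mean(0);print(name,"end",e,"line",l[:,:2].ravel(),"dist mm beyond line",(e[:2]-m)@n*1000)
E
python3 - <<'E'
from m import *
c=pickle.load(open("c3.pkl","rb"))
T=lambda P,o,s:(np.array(P,float)+.5)/s-.5+o
S=lambda P:T(P,[264,309],4);W=lambda P:T(np.array(P)-[400,0],[103,37],2);C=lambda P:T(np.array(P)-[0,300],[95,85],4)
rel("scene far",w("scene",S([(238,78)]),.047)[0],w("scene",S([(160,208),(243,130)]),.022))
rel("wrist near",w("wrist",W([(579,217)]),.047,c)[0],w("wrist",W([(607.5,90),(614.5,200)]),.022,c))
rel("top far",w("top",C([(190,468)]),.047)[0],w("top",C([(199,415),(196,455)]),.022))
E
```

```text
scene far end [0.6437 0.156  0.047 ] line [0.6885 0.1572 0.6441 0.1616] dist mm beyond line -6.797508898217002
wrist near end [0.5334 0.1696 0.047 ] line [0.4957 0.1845 0.5329 0.1776] dist mm beyond line -8.409240372916868
top far end [0.6438 0.1566 0.047 ] line [0.6838 0.1574 0.658  0.1589] dist mm beyond line -5.644828672365946
```

Far end is about 6.2 mm short of the line and the near end about 8.4 mm, so about 7.3 mm of tube travel remains with roughly 1.1° of yaw to remove. I'll roll on while twisting.

>>> move_arm(deltas=[[-1, [0, 0.012, 0], [0, 0, 0.15]], [-1, [0, 0.012, 0], [0, 0, 0.15]]])

```text
time: 20.75
position: [0.5918, 0.2088, 0.1075]
ee_rot: [[-0.975, 0.223, 0.002], [0.223, 0.975, -0.001], [-0.002, -0.0, -1.0]]
ft_force: [-0.9, -0.3, 3.9]
opening: 0.298
finger_force: 99.2
```

>>> move_arm(deltas=[[-1, [0, 0.012, 0], [0, 0, 0.15]], [-1, [0, 0.01, 0], [0, 0, 0.05]], [-1, [0, 0, 0], [0, 0, 0]]])

```text
time: 21.12
position: [0.5934, 0.2144, 0.1075]
ee_rot: [[-0.97, 0.242, 0.003], [0.242, 0.97, -0.0], [-0.003, 0.001, -1.0]]
ft_force: [-1.5, 0.9, 5.3]
opening: 0.289
finger_force: 99.4
```

```bash
cat > hole.py <<'E'
from m import *
def hole(f,p,rad,thr):
    "centroid of the dark blob nearest to p"
    g=cv2.cvtColor(f,cv2.COLOR_BGR2GRAY);u,v=np.round(p).astype(int);u0,v0=u-rad,max(v-rad,0)
    b=(g[v0:v+rad,u0:u+rad]<thr).astype(np.uint8)
    n,_,st,ce=cv2.connectedComponentsWithStats(b)
    k=[i for i in range(1,n) if st[i,4]>40]
    i=min(k,key=lambda i:np.hypot(*(ce[i]+[u0,v0]-p)));return np.round(ce[i]+[u0,v0],2),st[i]
T=lambda P,o,s:(np.array(P,float)+.5)/s-.5+o
S=lambda P:T(P,[264,309],4);W=lambda P:T(np.array(P)-[400,0],[103,37],2)
E
python3 - <<'E'
from hole import *
c3=pickle.load(open("c3.pkl","rb"))
c=r.calibration("wrist");wf=r.grab_frame("wrist")[:,:,::-1].copy();s=r.grab_frame("scene")[:,:,::-1].copy()
pickle.dump(c,open("c5.pkl","wb"));cv2.imwrite("pics/w5raw.png",wf);cv2.imwrite("pics/s5raw.png",s)
so=cv2.imread("pics/s4raw.png");wo=cv2.imread("pics/w4raw.png")
ps=S([238,78]);pw=W([579,217])
for th in(50,70):
    print("thr",th,"hand",ps,pw)
    for n,f,cc,p,rad in(("scene",so,None,ps,22),("scene",s,None,px("scene",[[.644,.163,.047]])[0],22),("wrist",wo,c3,pw,40),("wrist",wf,c,px("wrist",[[.534,.1765,.047]],c)[0],40)):
        try:
            e,st=hole(f,p,rad,th);print(n,e,st,w(n,[e],.047,cc))
        except Exception as x:print(n,x)
E
```

```text
thr 50 hand [323.125 328.125] [192.25 145.25]
scene [322.85 328.11] [ 12  11  20  23 279] [[0.6439 0.1557 0.047 ]]
scene [326.05 330.5 ] [ 11  11  21  22 282] [[0.6445 0.1613 0.047 ]]
wrist [192.72 144.59] [ 12  35  57  10 276] [[0.533  0.1701 0.047 ]]
wrist [179.59 144.29] [ 10  34  57  12 261] [[0.5335 0.1757 0.047 ]]
thr 70 hand [323.125 328.125] [192.25 145.25]
scene [322.95 328.14] [ 11  11  22  24 325] [[0.6439 0.1558 0.047 ]]
scene [326.08 330.52] [ 11  10  21  24 334] [[0.6445 0.1613 0.047 ]]
wrist [191.89 144.45] [ 11  34  59  11 397] [[0.5328 0.1695 0.047 ]]
wrist [178.65 144.26] [  9  34  59  12 365] [[0.5334 0.1751 0.047 ]]
```

Hole tracking by code agrees with my hand readings. Both ends advanced 5.6 mm, so the quick twist slipped without turning the tube. About 1.9 mm and 1° remain, so I'll try a slow twist with the last bit of roll.

>>> move_arm(deltas=[[-1, [-0.0005, 0.0008, 0.001], [0, 0, 0.03]], [-1, [-0.0005, 0.0008, 0], [0, 0, 0.03]], [-1, [-0.0005, 0.0008, 0], [0, 0, 0.03]], [-1, [-0.0005, 0.0008, 0], [0, 0, 0.03]], [-1, [-0.0005, 0.0008, 0], [0, 0, 0.03]]])

```text
time: 21.85
position: [0.5943, 0.2149, 0.1075]
ee_rot: [[-0.966, 0.257, 0.003], [0.257, 0.966, -0.0], [-0.003, 0.0, -1.0]]
ft_force: [-1.6, 0.2, 6.3]
opening: 0.292
finger_force: 99.4
```

>>> move_arm(deltas=[[-1, [-0.0005, 0.0008, 0], [0, 0, 0.03]], [-1, [-0.0005, 0.0008, 0], [0, 0, 0.03]], [-1, [-0.0005, 0.0008, 0], [0, 0, 0.03]], [-1, [-0.0005, 0.0008, 0], [0, 0, 0.03]], [-1, [-0.0005, 0.0008, 0], [0, 0, 0.03]]])

```text
time: 22.48
position: [0.5952, 0.2157, 0.1075]
ee_rot: [[-0.962, 0.271, 0.003], [0.271, 0.962, -0.0], [-0.003, 0.0, -1.0]]
ft_force: [-0.8, 0.5, 6.0]
opening: 0.296
finger_force: 99.4
```

```bash
cat > trk.py <<'E'
from hole import *
c=r.calibration("wrist");wf=r.grab_frame("wrist")[:,:,::-1].copy();s=r.grab_frame("scene")[:,:,::-1].copy()
def go(far,near):
    for n,f,cc,p,rad in(("scene",s,None,px("scene",[far+[.047]])[0],22),("wrist",wf,c,px("wrist",[near+[.047]],c)[0],40)):
        for th in(50,70):
            e,st=hole(f,p,rad,th);print(n,th,e,st[2:],w(n,[e],.047,cc))
    print(r.sense()["ft_force"])
E
python3 -c "
from trk import *
go([.6445,.162],[.5335,.1765])"
```

```text
scene 50 [326.55 330.83] [ 20  23 286] [[0.6445 0.1621 0.047 ]]
scene 70 [326.58 330.82] [ 22  24 335] [[0.6444 0.1622 0.047 ]]
wrist 50 [176.59 144.35] [ 58  12 244] [[0.5337 0.1769 0.047 ]]
wrist 70 [175.89 144.25] [ 58  13 335] [[0.5335 0.1765 0.047 ]]
[-0.6612  0.2172  6.2059]
```

>>> move_arm(deltas=[[-1, [-0.0005, 0.0008, 0.0005], [0, 0, 0.03]], [-1, [-0.0005, 0.0008, 0], [0, 0, 0.03]], [-1, [-0.0005, 0.0008, 0], [0, 0, 0.03]], [-1, [-0.0005, 0.0008, 0], [0, 0, 0.03]], [-1, [-0.0005, 0.0008, 0], [0, 0, 0.03]]])

```text
time: 23.2
position: [0.5961, 0.2165, 0.1075]
ee_rot: [[-0.958, 0.286, 0.003], [0.286, 0.958, -0.0], [-0.003, 0.0, -1.0]]
ft_force: [-1.4, 0.1, 5.4]
opening: 0.295
finger_force: 99.4
```

>>> move_arm(deltas=[[-1, [-0.0005, 0.0004, 0], [0, 0, 0.03]], [-1, [-0.0005, 0.0004, 0], [0, 0, 0.03]], [-1, [-0.0005, 0.0004, 0], [0, 0, 0.03]], [-1, [-0.0005, 0.0004, 0], [0, 0, 0.03]], [-1, [-0.0005, 0.0004, 0], [0, 0, 0.03]]])

```text
time: 23.82
position: [0.5969, 0.2168, 0.1075]
ee_rot: [[-0.954, 0.3, 0.003], [0.3, 0.954, -0.0], [-0.003, 0.001, -1.0]]
ft_force: [0.5, -0.1, 5.8]
opening: 0.29
finger_force: 99.4
```

```bash
python3 -c "
from trk import *
go([.6445,.163],[.5335,.1775])"
```

```text
scene 50 [326.89 331.18] [ 21  23 287] [[0.6447 0.1628 0.047 ]]
scene 70 [326.97 331.17] [ 22  24 336] [[0.6446 0.1629 0.047 ]]
wrist 50 [172.32 144.82] [ 57  13 227] [[0.5337 0.1771 0.047 ]]
wrist 70 [172.09 144.58] [ 58  15 313] [[0.5335 0.177  0.047 ]]
[-0.6578  0.6682  6.5612]
```

Both ends are now within about 1 mm of the line and the angle is within about 0.5°. I'll lift straight up, gently at first.

>>> move_arm(deltas=[[-1, [0, 0, -0.002], [0, 0, 0]], [-1, [0, 0, -0.002], [0, 0, 0]], [-1, [0, 0, -0.003], [0, 0, 0]], [-1, [0, 0, -0.006], [0, 0, 0]], [-1, [0, 0, -0.012], [0, 0, 0]]])

```text
time: 24.55
position: [0.5945, 0.2167, 0.1103]
ee_rot: [[-0.954, 0.3, -0.004], [0.3, 0.954, -0.001], [0.004, -0.002, -1.0]]
ft_force: [-0.3, -1.5, -2.8]
opening: 0.294
finger_force: 98.3
```

>>> move_arm(deltas=[[-1, [0, 0, -0.04], [0, 0, 0]], [-1, [0, 0, -0.08], [0, 0, 0]], [-1, [0, 0, -0.08], [0, 0, 0]], [-1, [0, 0, -0.04], [0, 0, 0]], [-1, [0, 0, 0], [0, 0, 0]]])

```text
time: 25.18
position: [0.5966, 0.2171, 0.1742]
ee_rot: [[-0.954, 0.3, 0.003], [0.3, 0.954, 0.001], [-0.003, 0.002, -1.0]]
ft_force: [-0.7, -0.5, -2.3]
opening: 0.294
finger_force: 98.3
```

```bash
python3 -c "
from hole import *
s=r.grab_frame('scene')[:,:,::-1].copy()
for th in(50,70):
    e,st=hole(s,px('scene',[[.6446,.163,.047]])[0],22,th);print(e,st,w('scene',[e],.047))
q=r.sense();print(q['joint_pos'],q['position'],q['ee_rot'])
"
```

```text
[326.87 331.15] [ 12  11  21  23 290] [[0.6446 0.1628 0.047 ]]
[326.94 331.12] [ 11  11  22  24 338] [[0.6445 0.1628 0.047 ]]
[ 14.8787  16.9857  72.7519  -0.0029  90.2105 -57.6566] [0.596  0.2169 0.1728] [[-0.9539  0.3001  0.0009]
 [ 0.3001  0.9539  0.0002]
 [-0.0008  0.0004 -1.    ]]
```

>>> move_arm(deltas=[[-1, [-0.0245, -0.1, 0], [0, 0, 0]], [-1, [-0.049, -0.2, 0], [0, 0, 0]], [-1, [-0.049, -0.2, 0], [0, 0, 0]], [-1, [-0.049, -0.2, 0], [0, 0, 0]], [-1, [-0.049, -0.2, 0], [0, 0, 0]]])

```text
time: 25.85
position: [0.58, -0.0158, 0.1709]
ee_rot: [[-0.954, 0.3, -0.002], [0.3, 0.954, 0.0], [0.002, -0.0, -1.0]]
ft_force: [0.6, 0.2, -2.4]
opening: 0.296
finger_force: 98.6
```

>>> move_arm(deltas=[[-1, [-0.049, -0.2, 0], [0, 0, 0]], [-1, [-0.049, -0.2, 0], [0, 0, 0]], [-1, [-0.049, -0.2, 0], [0, 0, 0]], [-1, [-0.049, -0.2, 0], [0, 0, 0]], [-1, [-0.049, -0.2, 0], [0, 0, 0]]])

```text
time: 26.48
position: [0.5635, -0.2725, 0.1709]
ee_rot: [[-0.954, 0.3, -0.002], [0.3, 0.954, 0.001], [0.002, 0.001, -1.0]]
ft_force: [0.6, -0.7, -2.7]
opening: 0.289
finger_force: 98.6
```

>>> move_arm(deltas=[[-1, [-0.0245, -0.1, 0], [0, 0, 0]], [-1, [0, 0, 0], [0, 0, 0.5]], [-1, [0, 0, 0], [0, 0, 0.99]], [-1, [0, 0, 0], [0, 0, 0.99]], [-1, [0, 0, 0], [0, 0, 0.99]]])

```text
time: 27.1
position: [0.5625, -0.2959, 0.1712]
ee_rot: [[-0.794, 0.609, -0.001], [0.609, 0.794, 0.002], [0.002, 0.0, -1.0]]
ft_force: [-0.1, -0.3, -2.6]
opening: 0.293
finger_force: 98.6
```

>>> move_arm(deltas=[[-1, [0, 0, 0], [0, 0, 0.99]], [-1, [0, 0, 0], [0, 0, 0.99]], [-1, [0, 0, 0], [0, 0, 0.99]], [-1, [0, 0, 0], [0, 0, 0.99]], [-1, [0, 0, 0], [0, 0, 0.99]]])

```text
time: 27.72
position: [0.5626, -0.2958, 0.1713]
ee_rot: [[-0.409, 0.912, -0.001], [0.912, 0.409, 0.002], [0.002, -0.001, -1.0]]
ft_force: [0.4, -0.4, -1.5]
opening: 0.29
finger_force: 98.6
```

>>> move_arm(deltas=[[-1, [0, 0, 0], [0, 0, 0.99]], [-1, [0, 0, 0], [0, 0, 0.99]], [-1, [0, 0, 0], [0, 0, 0.99]], [-1, [0, 0, 0], [0, 0, 0.99]], [-1, [0, 0, 0], [0, 0, 0.99]]])

```text
time: 28.35
position: [0.5626, -0.2958, 0.1713]
ee_rot: [[0.073, 0.997, -0.001], [0.997, -0.073, 0.002], [0.002, -0.002, -1.0]]
ft_force: [0.1, 0.8, -2.4]
opening: 0.29
finger_force: 98.6
```

>>> move_arm(deltas=[[-1, [0, 0, 0], [0, 0, 0.4]], [-1, [0, 0, 0], [0, 0, 0]], [-1, [0, 0, 0], [0, 0, 0]]])

```text
time: 28.72
position: [0.5626, -0.2963, 0.1718]
ee_rot: [[0.11, 0.994, -0.001], [0.994, -0.11, 0.001], [0.001, -0.001, -1.0]]
ft_force: [-1.1, -0.8, -2.3]
opening: 0.292
finger_force: 98.7
```

>>> move_arm(deltas=[[-1, [-0.006, -0.002, 0.1], [0, 0, 0]], [-1, [-0.005, 0, 0.14], [0, 0, 0]], [-1, [0, 0, 0.14], [0, 0, 0]], [-1, [0, 0, 0.09], [0, 0, 0]], [-1, [0, 0, 0.035], [0, 0, 0]]])

```text
time: 29.35
position: [0.5608, -0.2987, 0.0437]
ee_rot: [[0.11, 0.994, -0.003], [0.994, -0.11, 0.002], [0.002, -0.004, -1.0]]
ft_force: [0.5, -0.4, -2.4]
opening: 0.293
finger_force: 98.8
```

>>> move_arm(deltas=[[-1, [0, 0, 0.004], [0, 0, 0]], [-1, [0, 0, 0.004], [0, 0, 0]], [-1, [0, 0, 0], [0, 0, 0]]])

```text
time: 29.72
position: [0.5626, -0.3, 0.0455]
ee_rot: [[0.111, 0.994, 0.002], [0.994, -0.111, -0.001], [-0.001, 0.002, -1.0]]
ft_force: [0.4, -0.2, -2.8]
opening: 0.292
finger_force: 98.8
```

>>> move_arm(deltas=[[-1, [0, 0, 0.003], [0, 0, 0]], [-1, [0, 0, 0.003], [0, 0, 0]], [-1, [0, 0, 0], [0, 0, 0]]])

```text
time: 30.1
position: [0.5618, -0.2995, 0.0425]
ee_rot: [[0.111, 0.994, -0.0], [0.994, -0.111, 0.0], [-0.0, -0.0, -1.0]]
ft_force: [0.3, 0.1, -1.8]
opening: 0.288
finger_force: 98.8
```

>>> move_arm(deltas=[[-1, [0, 0, 0.002], [0, 0, 0]], [-1, [0, 0, 0.002], [0, 0, 0]], [-1, [0, 0, 0], [0, 0, 0]]])

```text
time: 30.48
position: [0.5619, -0.2996, 0.0417]
ee_rot: [[0.111, 0.994, 0.0], [0.994, -0.111, -0.0], [-0.0, 0.0, -1.0]]
ft_force: [0.6, 0.7, -1.5]
opening: 0.293
finger_force: 98.9
```

>>> move_arm(deltas=[[-1, [0, 0, 0.001], [0, 0, 0]], [-1, [0, 0, 0.001], [0, 0, 0]]])

```text
time: 30.72
position: [0.5619, -0.2995, 0.0416]
ee_rot: [[0.111, 0.994, 0.0], [0.994, -0.111, -0.0], [-0.0, 0.0, -1.0]]
ft_force: [-1.4, 2.4, 2.8]
opening: 0.293
finger_force: 99.0
```

Seated. I'll release and withdraw upward.

>>> move_arm(deltas=[[-0.3, [0, 0, 0], [0, 0, 0]], [0, [0, 0, 0], [0, 0, 0]], [1, [0, 0, 0], [0, 0, 0]], [1, [0, 0, 0], [0, 0, 0]], [1, [0, 0, 0], [0, 0, 0]]])

```text
time: 31.35
position: [0.5619, -0.2996, 0.041]
ee_rot: [[0.111, 0.994, 0.0], [0.994, -0.111, -0.0], [-0.0, 0.0, -1.0]]
ft_force: [0.8, -0.9, -0.3]
opening: 0.999
finger_force: 0.0
```

>>> move_arm(deltas=[[1, [0, 0, -0.04], [0, 0, 0]], [1, [0, 0, -0.12], [0, 0, 0]], [1, [0, 0, -0.2], [0, 0, 0]], [1, [0, 0, -0.2], [0, 0, 0]], [1, [0, 0, -0.2], [0, 0, 0]]])

```text
time: 31.98
position: [0.5618, -0.2995, 0.2337]
ee_rot: [[0.111, 0.994, 0.001], [0.994, -0.111, -0.001], [-0.001, 0.001, -1.0]]
ft_force: [0.1, -1.0, -0.7]
opening: 1.001
finger_force: 0.0
```

>>> move_arm(deltas=[[1, [-0.1, 0, 0], [0, 0, 0]], [1, [-0.2, 0, 0], [0, 0, 0]], [1, [-0.2, 0, 0], [0, 0, 0]], [1, [0, 0, 0], [0, 0, 0]]])

```text
time: 32.48
position: [0.546, -0.4277, 0.2286]
ee_rot: [[0.116, 0.993, -0.003], [0.993, -0.116, 0.001], [0.001, -0.003, -1.0]]
ft_force: [0.9, 0.6, -0.7]
opening: 1.001
finger_force: 0.0
```

Run:
```python
from h import *
t=r.grab_frame("top")[:,:,::-1]
A=cv2.resize(t[100:210,85:235],(750,550),interpolation=3)
a=cv2.resize(t[100:210,85:195],(400,400),interpolation=3);b=cv2.resize(t[102:212,282:392],(400,400),interpolation=3)
cv2.imwrite("pics/t9raw.png",t);cv2.imwrite("pics/t9.png",np.hstack([a,b]))
```

```text
(no output)
```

View pics/t9.png

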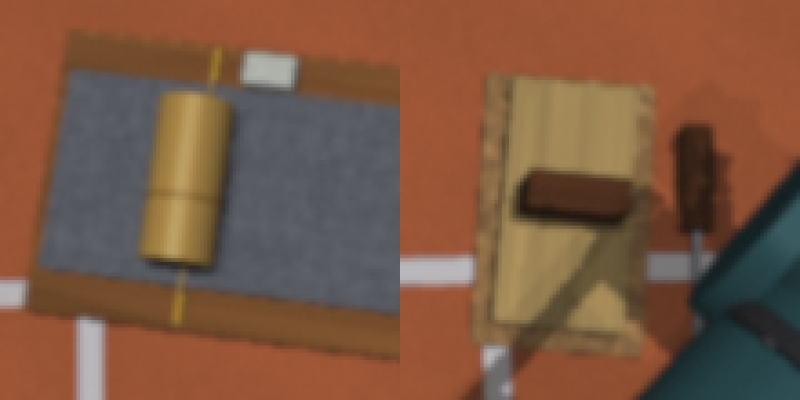

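The final view shows the tube covering the line, with tabs visible at both ends ((217,50) and (178,322)). The float lies flat within the cork, and the wax and knife are in place. I'll check the numbers.

Run:
```python
from h import *
np.set_printoptions(precision=4,suppress=True)
k=lambda P:(np.array(P)+.5)/(400/110)-.5+[85,100]
c=r.calibration("top")
l=w("top",k([(177,325),(217,48)]),.022);print("line",l,yaw(*l), "y at .59",np.interp(.59,l[:,0],l[:,1]))
print(tubefit("top",k([(161,94),(231,100),(213,264),(141,257)]),c,.59,y0=.17))
```

```text
line [[0.4931 0.1837 0.022 ]
 [0.6852 0.1575 0.022 ]] -7.763786642960722 y at .59 0.1705090477843268
(array([ 0.1714, -6.0608]), array([-1.5322, -1.4815, -1.0857, -1.065 ]))
```

```bash
python3 -c "
from rig import r
print(r.job_done())"
```

```text
the job is handed in; nothing more can be done
None
```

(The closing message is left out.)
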